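Index the sample shuttle to its next hole

TASK

The vial carriage of the bench sample shuttle is locked in its first hole by a spring plunger with a round knob. Pull the knob up until the pin is clear, slide the carriage to the next hole along the bar and let the pin snap fully home there, so that the carriage is locked in front of the reader. Feel for the hole gently: do not force the pin sideways against the bar, keep the vial standing in its holder, leave the other things alone, and let go at the end.

Things in the scene. Friction and masses are not known exactly. Their poses are not given: they have to be found in the camera images.
- base: Sample shuttle, fixed on the worktop: aluminium plate 150 x 270 x 12 mm. Origin on its underside, midway along its length; x to the far long side (plate spans x -60 to 90 mm), y along the slide in the direction the carriage must go, z up. A reader on a bracket, 75 mm high, stands at x = 65 to 99, y = -20 to 20 mm.
- index_bar: Dark steel bar on the base, 26 x 226 mm, its flat top 12 mm above this origin (24 mm above the worktop). Origin: middle of its underside, axes as the base. First hole at y = -65 mm; holes 11 mm wide. Flush in its top lies a lighter plate with the next hole and, 45 mm beyond that, the last hole. Plate setting unknown: next hole at y = -17 to +15 mm, 48 to 80 mm past the first.
- carriage (a joint): Travel of the carriage along the base's +y, m: 0 in the first hole, 0.048 to 0.080 in the next hole (unknown setting), 0.093 to 0.125 in the last, end stop 0.128. Slides with about 2 N of friction; cannot lift or turn. Aluminium plate 92 x 70 x 10 mm, top 38 mm above the worktop; bears the plunger and, 50 mm farther in x, the vial holder.
- plunger (a joint): How far the knob is pulled up, m: 0 = pin fully home in a hole, 0.008 = tip of the pin level with the bar's top (just clear), 0.014 = upper stop. A spring pulls it down with about 8 N at 0, 10 N at 0.008, 11 N at 0.014. Over plain bar the pin, let go, rides on the bar; over a hole it snaps in by itself, but only if the fingers do not hold the knob fast.
- knob_grip (a point): Middle of the plunger's round black knob, on its upright axis: 22 mm across, 22 mm tall, rounded edges; when home 70 mm above the worktop and 32 mm above the carriage's top. Under the knob: steel plunger body 16 mm across up to 56 mm above the worktop, with a 27 mm flange up to 42 mm. Axes as the base.
- pin: The plunger's steel pin, 8 mm in diameter, with a flat tip (1.5 mm play each way in a hole). Origin at the middle of the tip, z up; moves with the knob, 54 mm below knob_grip. When home the tip is 8 mm below the bar's top face.
- vial: Small sample vial with black cap, 25 mm across, 51 mm tall, about 18 g, standing loose in the round holder (20 mm high) on the carriage, 50 mm from the plunger axis towards the base's +x; its cap reaches 92 mm above the worktop. Origin: centre of its underside.
- sample_jar: White sample jar, 54 mm across, 66 mm tall, standing on the worktop behind the shuttle; origin at its underside. Bystander.
- dropper_bottle: Brown dropper bottle, 37 mm across, 81 mm tall, standing behind the shuttle; origin at its underside. Bystander.
- beaker: Empty glass beaker, 58 mm across, 70 mm tall, standing beside the shuttle's -y end; origin at its underside. Bystander.
There are look-alikes about, which are no part of the job. There is more than one size of the vial; the job needs the smallest.

How it is judged:
On the way, in this order (a step that is already met when the one before it is completed fails the run):
1. the pin is pulled clear while the carriage is still at the first hole (value of joint plunger above 0.0082 m and value of joint carriage below 0.006 m), for 0.02 s.
2. the carriage has left the first hole with the pin still out (value of joint plunger above 0.006 m and value of joint carriage above 0.012 m), for 0.02 s.
At the end, for the whole second after the job is handed in: The pin is home in the next hole (plunger within 1.5 mm of fully down, carriage 46 to 84 mm from the first hole) and the carriage at rest; the vial stands upright (within 0.2 rad) in its holder (value of joint plunger below 0.0015 m and value of joint carriage between 0.046 and 0.084 m and velocity of joint carriage between -0.005 and 0.005 m/s and angle between vial's own z axis and vertical below 0.2 rad and x of vial in the frame of pin between 0.042 and 0.058 m); the robot touches nothing.
It fails at once if the pin is forced against the bar with more than 30 N (contact force between pin and anything else above 30 N).
It fails at once if the vial tips over (angle between vial's own z axis and vertical above 0.5 rad).
It fails at once if the sample jar is moved by more than 25 mm (distance of sample_jar from where it was at the start of the episode above 0.025 m).
It fails at once if the dropper bottle is moved by more than 25 mm (distance of dropper_bottle from where it was at the start of the episode above 0.025 m).
It fails at once if the beaker is moved by more than 25 mm (distance of beaker from where it was at the start of the episode above 0.025 m).
It also fails if it takes over 38 s, if anything falls off the work surface, if the arm or the gripper's body presses on something with over 40 N, if the wrist force passes 120 N, or if a joint passes its speed limit or range.

ROBOT

A 6-joint arm with a two-finger parallel gripper is mounted at the origin on a cart in front of the work surface, level with it; the furniture and walls round the work are solid. World frame = base frame: x ahead of the robot, y to its left, z up, the work surface at z = 0. Lengths are in m, angles in rad, forces in N, time in s.
With the tool pointing down it reaches from about 0.4 to 0.825 m from the base axis. Payload 7 kg.
Tool frame: the origin (TCP) lies on the centre line of the jaws, within the pads' length; the fingertips stand r.nose_length ahead of it and the grasp point (between the pads) lies 2 mm behind it (r.nose_length is the distance from the TCP to the fingertips, in m); z points along the fingers, y is the line along which they close (so a half turn about z gives the same grasp; the last joint's range is limited). The gripper opens to 85 mm and grips with 20 to 120 N. Pads are 22 mm wide; open, the fingers measure 114 mm over their backs; the gripper's body (76 mm by 85 mm) begins 54 mm behind the grasp point. The pads swing forward as they close: fully open they stand 13 mm farther back than shut.
Start: joints at [-0.959, 0.359, 0.012, 0, -1.224, -0.288], TCP at [0.215, -0.64, 0.248] pointing down, gripper open.
Joint ranges: [-3.07, 3.07], [-1.43, 2.12], [-1.02, 1.25], [-3.03, 1.67], [-3.05, -0], [-3.03, 3.03]. Speed limits (rad/s): [2.39, 2.39, 3.01, 3.14, 3.14, 3.14].

INTERFACE

Orientations are given as a rotation vector (axis times angle).
In Python, from station import r gives the robot as it stands. The module is installed in compiled form; this text tells all that it offers.
- The arm moves only by the tool play_rows, never from a script. Its arguments are lists of equal length, an entry for each row: "delta_pos": the shift along the tool's x, y, z in units of 40 mm (1.0 is 40 mm), a list of three; "rotation": the turn, a rotation vector about the tool's x, y, z in units of 5 degrees (1.0 is 5 degrees), a list of three; "fingers": the closure in counts, from 0 (fully open) to 255 (shut). A call has 1 to 10 rows; each row is the pose to reach, as a shift and turn from the pose commanded when the call began, along the tool's axes at that moment; what a row does not reach only later rows make up. A row lasts 1/12 s, in which the tool goes at most 41.7 mm and 7.16 degrees, less where a joint would pass 70% of its speed; a pose out of reach is approached as far as the arm can. A call with a gripper value outside its range is refused whole. The fingers move at their own pace and stop on an object; "newtons" is the grip in N (left out, the last holds). Time passes only in rows, so rows that repeat a pose let the fingers close. It gives the time, the measured TCP pose, the force, the opening and the grip force at its end, in the units of the state.
- r.observe(): the state, without advancing time (a new reading comes with each control period).
- r.read_camera(name): name is "scene" or "top"; returns a dict with "color" (384x512x3 uint8, red, green, blue), "fx", "fy", "cx", "cy" (pixels), "xyz" and "attitude" of the camera in the world. Camera axes: x right, y up, looking along -z (the intrinsics and any distortion apply to the point x, -y, -z); pixel columns grow to the right and rows downward; lengths in m; the calibration is good to about 2 mm. A picture is of the moment at which its call begins. There is no depth.
- r.close_job(): hands the job in; it is judged then, once.
Trained networks look in a picture, given as the dict that the camera call returned (one of the last four; its "shot" number tells which), for a name from the list of things; names that differ only in an ending like _2 or _b are one class to them, and where a whole thing is asked for, a point or a joint stands for the part that bears it (a point fixed in the world has none). Each returns a list of dicts, best first, with "conf" (0 to 1); they miss things now and then, are a little off and sometimes report something else, mostly with a low value. They report only what shows in the picture. A call takes as long as a camera call. They do not tell look-alikes from the thing itself.
- r.silhouettes(picture, target): "mask" (384x512 bool, what is visible of it) and "bbox" ([left, top, right, bottom] in pixels, round what is visible of it).
- r.pinpoint(picture, target): "at" ([column, row] in pixels: a listed point, or the origin of a listed thing).
The state is a dict: "time_s": time; "joint_pos": joint angles; "qvel": joint speeds; "tau": joint torques, N m; "ee_pos": TCP position; "eef_rot": TCP orientation; "contact_force": force on the tool from outside, world axes, zero at the start; "moment": the same for the moment, N m; "grip_width": finger opening in m; "grip_force": force on a finger pad.
Only numpy, scipy, OpenCV 4.12 (cv2) and the standard library are available. Lean on these libraries where they do the work, as an engineer would, in place of code of your own. Each camera call takes 0.05 s, during which the arm holds its last target. There are 200 camera calls.

## Working session

There is one attempt and no reset: what is moved stays moved. The work goes in short steps, Python scripts to look and compute and a tool call to move; the robot and the scene stay as the last step left them, time stands still between calls to the robot, and variables do not carry over. Pictures are saved under pics/ and viewed, at most 10 in all, crops included, and the job is handed in when it is done.

Besides the shell and the picture viewer there is one more tool, called by a JSON object that holds its "api" and its "payload". play_rows: Moves the arm, as the interface text tells. Its arguments: {"type":"object","properties":{"delta_pos":{"type":"array"},"rotation":{"type":"array"},"fingers":{"type":"array"},"newtons":{"type":"number"}},"required":["delta_pos","rotation","fingers"]}

```bash
mkdir -p pics; cat > h.py <<'E'
import numpy as np, cv2
from scipy.spatial.transform import Rotation as R
from station import r
def att(p):
    a=np.array(p["attitude"],float)
    if a.shape==(3,3): return a
    return R.from_rotvec(a).as_matrix() if a.size==3 else None
def ray(p,uv):
    d=np.array([(uv[0]-p["cx"])/p["fx"],-(uv[1]-p["cy"])/p["fy"],-1.])
    return np.array(p["xyz"]),att(p)@d
def atz(p,uv,z):
    o,d=ray(p,uv); return o+d*(z-o[2])/d[2]
def tri(p,uv,q,vw):
    o1,d1=ray(p,uv);o2,d2=ray(q,vw)
    A=np.c_[d1,-d2];s=np.linalg.lstsq(A,o2-o1,rcond=None)[0]
    a,b=o1+d1*s[0],o2+d2*s[1]; return (a+b)/2,np.linalg.norm(a-b)
def proj(p,X):
    c=att(p).T@(np.array(X)-p["xyz"]); return [p["cx"]+p["fx"]*c[0]/-c[2],p["cy"]-p["fy"]*c[1]/-c[2]]
def save(p,n): cv2.imwrite("pics/"+n,p["color"][...,::-1])
E
python3 - <<'E'
from h import *
s=r.read_camera("scene");t=r.read_camera("top")
print({k:v for k,v in s.items() if k!="color"});print({k:v for k,v in t.items() if k!="color"})
save(s,"s0.png");save(t,"t0.png")
cv2.imwrite("pics/both.png",cv2.resize(np.vstack([s["color"],t["color"]])[...,::-1],None,fx=.75,fy=.75))
for n in ["knob_grip","vial","carriage","index_bar","base","beaker","sample_jar","dropper_bottle","pin"]:
    print(n)
    for nm,p in(("s",s),("t",t)): print("  ",nm,[(np.round(d["at"]),round(d["conf"],2)) for d in r.pinpoint(p,n)])
print(r.observe(), r.nose_length)
E
```

```text
{'fx': 375.3714844025039, 'fy': 375.3714844025039, 'cx': 255.48310166567774, 'cy': 193.01963632030066, 'xyz': array([ 0.13926856, -1.03384099,  0.43153263]), 'attitude': array([ 1.08684653, -0.32317218, -0.53742626]), 'shot': 1}
{'fx': 418.6561779218453, 'fy': 418.6561779218453, 'cx': 251.08667962885866, 'cy': 196.06384620911882, 'xyz': array([ 0.40336644, -0.38231699,  0.8904453 ]), 'attitude': array([ 0.11862748, -0.1398259 , -1.56947813]), 'shot': 2}
knob_grip
   s []
   t [(array([248., 222.]), 0.58)]
vial
   s [(array([230., 266.]), 0.84), (array([243., 202.]), 0.75), (array([270., 275.]), 0.55)]
   t [(array([311., 259.]), 0.86), (array([343., 236.]), 0.56), (array([248., 197.]), 0.48)]
carriageTraceback (most recent call last):
  File "<stdin>", line 8, in <module>
ValueError: it knows: base, beaker, dropper_bottle, index_bar, knob_grip, pin, sample_jar, vial
```

View pics/s0.png

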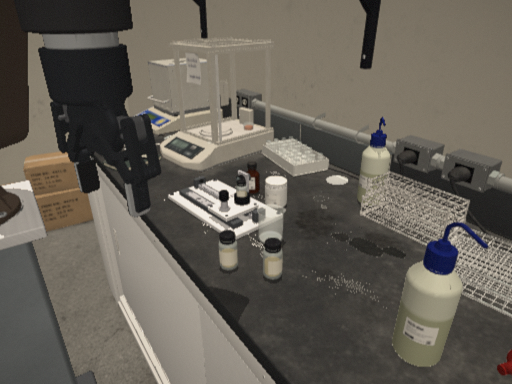

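View pics/t0.png

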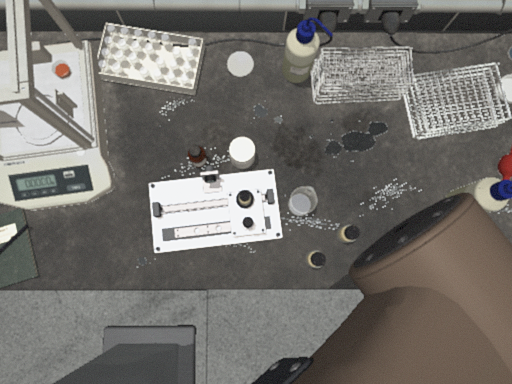

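The scene picture shows the shuttle at about (225,205), with the carriage, knob and holder vial near (225,195) to (243,190). Two larger vials stand loose at (229,250) and (272,258). In the top view the plate corners are about (150,184), (275,171), (282,241) and (153,250), with the knob at (248,222), the holder vial at (245,198), the jar at (241,152), the dropper at (197,155) and the beaker at (302,200).

Candidates for the vial: (245,198), (317,259) and (350,233); the one in the holder is right. Knob: (248,222) is right. The dark stubs at (157,209) and (269,196) are guide-rod end blocks.

```bash
python3 - <<'E'
from h import *
s=r.read_camera("scene");t=r.read_camera("top")
for n in ["knob_grip","vial","index_bar","base","pin","beaker"]:
    print(n)
    for nm,p in(("s",s),("t",t)): print("  ",nm,[(np.round(d["at"],1),round(d["conf"],2)) for d in r.pinpoint(p,n)])
for n in ["base","knob_grip"]:
    for d in r.silhouettes(t,n)[:2]:
        m=d["mask"].astype(np.uint8); print(n,d["conf"],d["bbox"])
        if n=="base":
            c=max(cv2.findContours(m,0,2)[0],key=cv2.contourArea); b=cv2.boxPoints(cv2.minAreaRect(c)); print(b)
# white plate by threshold
g=cv2.cvtColor(t["color"],cv2.COLOR_RGB2GRAY)
for c in [(150,184),(275,171),(282,241),(153,250)]: print(c,atz(t,c,.012).round(4))
print("knob",atz(t,(248,222),.081).round(4),"vialcap",atz(t,(245,198),.092).round(4))
print(r.observe(), r.nose_length)
a=cv2.resize(t["color"][160:262,140:300],None,fx=5,fy=5,interpolation=3)
cv2.imwrite("pics/crop1.png",a[...,::-1])
E
```

```text
knob_grip
   s [(array([225.4, 193.9]), 0.43)]
   t [(array([247.3, 220.5]), 0.59)]
vial
   s [(array([270.9, 273.3]), 0.78), (array([228.8, 263.4]), 0.65), (array([242.7, 203.2]), 0.64)]
   t [(array([312.3, 258.7]), 0.56), (array([248.2, 198.3]), 0.52), (array([341.9, 233.1]), 0.52)]
index_bar
   s []
   t [(array([217.3, 228.4]), 0.73), (array([245. , 220.9]), 0.51)]
base
   s [(array([215.4, 208.4]), 0.96)]
   t [(array([215.6, 219.3]), 0.7)]
pin
   s [(array([251.5, 188.4]), 0.35)]
   t []
beaker
   s [(array([270.3, 240.7]), 0.62)]
   t [(array([296.6, 201.5]), 0.96)]
base 0.74 [148.5, 167.7, 281.3, 253.0]
[[145.6753  172.68999]
 [274.00262 158.69063]
 [282.78015 239.15126]
 [154.45282 253.15062]]
knob_grip 0.64 [285.1, 184.9, 318.4, 217.6]
knob_grip 0.57 [243.0, 216.5, 256.4, 230.4]
(150, 184) [ 0.5756 -0.1792  0.012 ]
(275, 171) [ 0.6037 -0.4461  0.012 ]
(282, 241) [ 0.4538 -0.4588  0.012 ]
(153, 250) [ 0.436  -0.1904  0.012 ]
knob [ 0.4867 -0.3873  0.081 ] vialcap [ 0.5321 -0.3816  0.092 ]
{'time_s': 1.1, 'joint_pos': array([-9.58877132e-01,  3.58565376e-01,  1.18863658e-02,  3.52313398e-06,
       -1.22406011e+00, -2.88100022e-01]), 'qvel': array([-0.00089346,  0.00074263,  0.00091921,  0.00032811,  0.00013715,
        0.00018739]), 'tau': array([ 3.35015993e-04, -5.82996798e+01,  2.93667483e+01,  6.94167852e+00,
       -7.64007418e-04,  7.39209952e-06]), 'ee_pos': array([ 0.21475569, -0.63990872,  0.24831934]), 'eef_rot': array([-5.06432834e-01,  3.10048263e+00, -8.31829610e-05]), 'contact_force': array([ 0.65507564,  1.0164028 , -0.10303775]), 'moment': array([-0.03498422, -0.00476571,  0.00959022]), 'grip_force': 0.0, 'grip_width': 0.08546102298082155} 0.017
```

View pics/crop1.png

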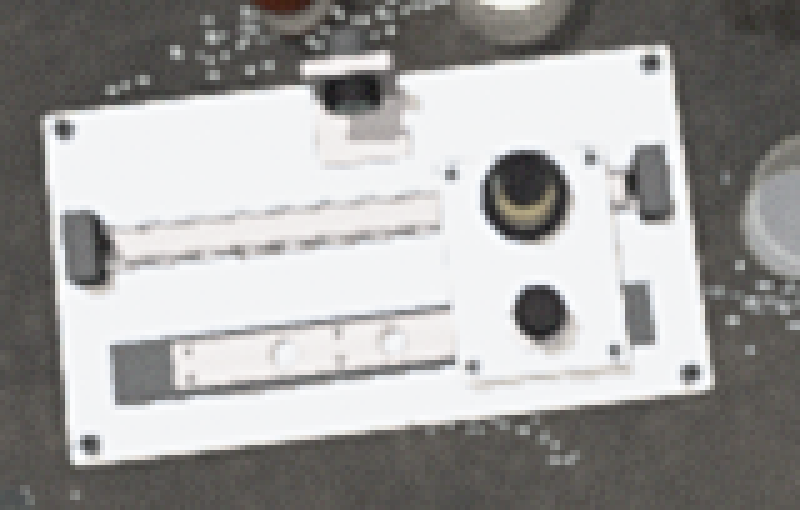

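The crop shows the plate corners at about (42,115), (668,45), (712,388) and (75,463). The knob is at (541,311), next to the holder vial at (525,195). On the light plate the next hole is at (393,341) and the last hole at (286,353).

```bash
python3 - <<'E'
from h import *
s=r.read_camera("scene");t=r.read_camera("top")
f=lambda c:(140+(c[0]+.5)/5-.5,160+(c[1]+.5)/5-.5)
P=np.array([atz(t,f(c),.012) for c in [(42,115),(668,45),(712,388),(75,463)]])[:,:2]
M=np.array([[.09,.135],[.09,-.135],[-.06,-.135],[-.06,.135]])
c0,m0=P.mean(0),M.mean(0); H=(M-m0).T@(P-c0); U,_,V=np.linalg.svd(H); Rm=V.T@U.T; o=c0-Rm@m0
print("yaw",np.arctan2(Rm[1,0],Rm[0,0]),"origin",o,"res",(P-o-(M-m0+m0)@Rm.T).round(4).tolist())
for n,c,z in [("next",(393,341),.024),("last",(286,353),.024),("knob",(541,311),.081),("vial",(525,195),.092)]:
    X=atz(t,f(c),z); print(n,X.round(4),"base:",(Rm.T@(X[:2]-o)).round(4))
print("tri knob",tri(s,(225.4,193.9),t,(247.8,221.5)))
ob=r.observe(); Q=R.from_rotvec(ob["eef_rot"]).as_matrix(); print(Q.round(3))
E
```

```text
yaw 0.11518587310652183 origin [ 0.50530362 -0.31919177] res [[-0.0006, -0.0001], [-0.0012, 0.0007], [0.0005, 0.0013], [0.0013, -0.0019]]
next [ 0.4807 -0.326   0.024 ] base: [-0.0252 -0.0039]
last [ 0.4759 -0.2818  0.024 ] base: [-0.025   0.0405]
knob [ 0.4871 -0.387   0.081 ] base: [-0.0258 -0.0652]
vial [ 0.531  -0.3808  0.092 ] base: [ 0.0184 -0.0642]
tri knob (array([ 0.4905096 , -0.38799051,  0.07404053]), np.float64(0.004567951139743228))
[[-0.948 -0.318 -0.   ]
 [-0.318  0.948  0.   ]
 [ 0.     0.    -1.   ]]
```

{"api": "play_rows", "payload": {"delta_pos": [[-1, 0.4, 0.1], [-2, 0.8, 0.3], [-3, 1.3, 0.5], [-4, 1.8, 0.7], [-5, 2.2, 0.9], [-6, 2.7, 1.2], [-7, 3.1, 1.5], [-7.8, 3.5, 1.7], [-8.48, 3.83, 1.96], [-8.48, 3.83, 1.96]], "rotation": [[0, 0, 0.4], [0, 0, 0.8], [0, 0, 1.2], [0, 0, 1.6], [0, 0, 2], [0, 0, 2.38], [0, 0, 2.38], [0, 0, 2.38], [0, 0, 2.38], [0, 0, 2.38]], "fingers": [0, 0, 0, 0, 0, 0, 0, 0, 0, 0], "newtons": 20}}

```text
time_s: 2.03
ee_pos: [0.4906, -0.3827, 0.1679]
eef_rot: [0.188, -3.135, -0.002]
contact_force: [-0.5, -0.6, 0.3]
grip_width: 0.0854
grip_force: 0.0
```

```bash
python3 - <<'E'
from h import *
ob=r.observe(); Q=R.from_rotvec(ob["eef_rot"]).as_matrix(); print(ob["time_s"],ob["ee_pos"],Q.round(3),ob["contact_force"])
d=np.array([.4879,-.3866,.100])-ob["ee_pos"]; print(Q.T@d/.04)
s=r.read_camera("scene");t=r.read_camera("top")
a=cv2.resize(s["color"][120:250,140:310],None,fx=4.5,fy=4.5,interpolation=3); cv2.imwrite("pics/s1.png",a[...,::-1])
E
```

```text
2.0333 [ 0.49062423 -0.38268872  0.16788601] [[-0.993 -0.119 -0.001]
 [-0.119  0.993  0.001]
 [ 0.001  0.001 -1.   ]] [-0.49001625 -0.62653902  0.27129609]
[ 0.0776441  -0.09131476  1.69710093]
```

View pics/s1.png

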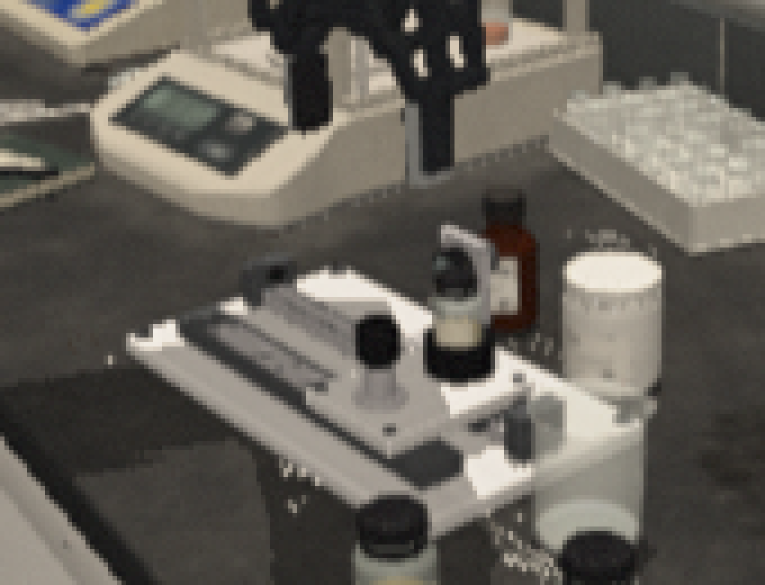

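The crop shows the knob on its steel body at (378,342), the holder vial at (457,310) beside it, and the fingers open above. The measured pose is 4 mm off the command, so I go halfway down with no sideways shift and read it again.

{"api": "play_rows", "payload": {"delta_pos": [[0, 0, 0.5], [0, 0, 1], [0, 0, 1.5], [0, 0, 1.5]], "rotation": [[0, 0, 0], [0, 0, 0], [0, 0, 0], [0, 0, 0]], "fingers": [60, 60, 60, 60]}}

```text
time_s: 2.47
ee_pos: [0.4849, -0.3864, 0.1065]
eef_rot: [0.179, -3.132, -0.005]
contact_force: [-0.7, -0.1, -0.7]
grip_width: 0.0655
grip_force: 0.0
```

```bash
python3 - <<'E'
from h import *
s=r.read_camera("scene");t=r.read_camera("top")
ob=r.observe(); Q=R.from_rotvec(ob["eef_rot"]).as_matrix(); print(ob["time_s"],ob["ee_pos"],Q.round(3),ob["contact_force"],ob["grip_width"])
d=np.array([.4879,-.3866,.068])-ob["ee_pos"]; print(Q.T@d/.04)
print("proj knob",proj(s,[.4879,-.3866,.07]),proj(t,[.4879,-.3866,.081]))
a=np.hstack([cv2.resize(s["color"][150:230,180:260],(400,400),interpolation=3),cv2.resize(t["color"][180:260,205:285],(400,400),interpolation=3)]); cv2.imwrite("pics/c2.png",a[...,::-1])
E
```

```text
2.5667 [ 0.48686062 -0.3875567   0.11013519] [[-0.993 -0.115 -0.001]
 [-0.115  0.993 -0.   ]
 [ 0.001  0.    -1.   ]] [-0.01395307 -0.18937339  1.04598258] 0.06550853603771108
[-0.02969568  0.02064999  1.05335076]
proj knob [np.float64(223.08254850433485), np.float64(195.81056424215038)] [np.float64(247.61867112406603), np.float64(221.40738169117193)]
```

View pics/c2.png

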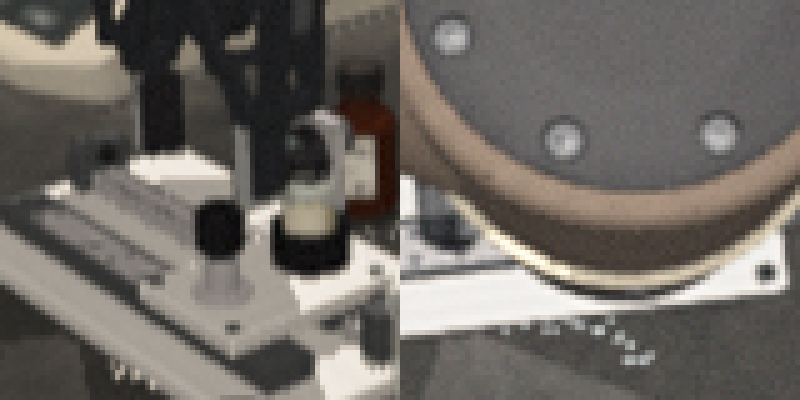

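The left half shows the knob at (219,230), which is pixel (223.9,196) and fits the projected (223.1,195.8). The fingers stand above it and to both sides along the slide. In the right half the arm hides the knob. The pose has settled on its command, so I descend.

{"api": "play_rows", "payload": {"delta_pos": [[0, 0, 0.3], [0, 0, 0.6], [0, 0, 0.9], [0, 0, 1.05], [0, 0, 1.05], [0, 0, 1.05]], "rotation": [[0, 0, 0], [0, 0, 0], [0, 0, 0], [0, 0, 0], [0, 0, 0], [0, 0, 0]], "fingers": [80, 100, 120, 130, 140, 140]}}

```text
time_s: 3.07
ee_pos: [0.4873, -0.3867, 0.0674]
eef_rot: [0.182, -3.135, -0.001]
contact_force: [0.5, 0.8, 0.3]
grip_width: 0.0387
grip_force: 0.0
```

{"api": "play_rows", "payload": {"delta_pos": [[0, 0, 0], [0, 0, 0], [0, 0, 0], [0, 0, 0], [0, 0, 0], [0, 0, 0]], "rotation": [[0, 0, 0], [0, 0, 0], [0, 0, 0], [0, 0, 0], [0, 0, 0], [0, 0, 0]], "fingers": [160, 175, 182, 186, 190, 193], "newtons": 20}}

```text
time_s: 3.57
ee_pos: [0.4878, -0.3867, 0.0684]
eef_rot: [-0.182, 3.136, -0.0]
contact_force: [0.4, 2.3, 3.7]
grip_width: 0.0211
grip_force: 18.7
```

{"api": "play_rows", "payload": {"delta_pos": [[0, 0, 0], [0, 0, 0], [0, 0, -0.05], [0, 0, -0.1], [0, 0, -0.15], [0, 0, -0.2], [0, 0, -0.25], [0, 0, -0.29], [0, 0, -0.29], [0, 0, -0.29]], "rotation": [[0, 0, 0], [0, 0, 0], [0, 0, 0], [0, 0, 0], [0, 0, 0], [0, 0, 0], [0, 0, 0], [0, 0, 0], [0, 0, 0], [0, 0, 0]], "fingers": [200, 200, 200, 200, 200, 200, 200, 200, 200, 200], "newtons": 35}}

```text
time_s: 4.4
ee_pos: [0.4877, -0.3867, 0.0792]
eef_rot: [-0.182, 3.136, 0.0]
contact_force: [5.5, -1.5, -10.3]
grip_width: 0.0204
grip_force: 34.6
```

{"api": "play_rows", "payload": {"delta_pos": [[0, 0.03, 0], [0, 0.06, 0], [0, 0.08, 0], [0, 0.08, 0]], "rotation": [[0, 0, 0], [0, 0, 0], [0, 0, 0], [0, 0, 0]], "fingers": [200, 200, 200, 200]}}

```text
time_s: 4.73
ee_pos: [0.4873, -0.3833, 0.0792]
eef_rot: [-0.182, 3.136, 0.0]
contact_force: [4.7, -1.2, -9.6]
grip_width: 0.0206
grip_force: 34.6
```

{"api": "play_rows", "payload": {"delta_pos": [[0, 0.08, 0], [0, 0.25, 0], [0, 0.45, 0], [0, 0.65, 0], [0, 0.85, 0], [0, 1.05, 0], [0, 1.22, 0], [0, 1.35, 0], [0, 1.42, 0], [0, 1.44, 0]], "rotation": [[0, 0, 0], [0, 0, 0], [0, 0, 0], [0, 0, 0], [0, 0, 0], [0, 0, 0], [0, 0, 0], [0, 0, 0], [0, 0, 0], [0, 0, 0]], "fingers": [200, 200, 200, 200, 200, 200, 200, 200, 200, 200]}}

```text
time_s: 5.57
ee_pos: [0.4807, -0.3259, 0.0794]
eef_rot: [-0.183, 3.136, -0.0]
contact_force: [5.7, -1.0, -10.5]
grip_width: 0.0203
grip_force: 34.7
```

{"api": "play_rows", "payload": {"delta_pos": [[0, 0, 0], [0, 0, 0.05], [0, 0, 0.08], [0, 0, 0.08]], "rotation": [[0, 0, 0], [0, 0, 0], [0, 0, 0], [0, 0, 0]], "fingers": [200, 200, 200, 200], "newtons": 20}}

```text
time_s: 5.9
ee_pos: [0.4807, -0.3259, 0.0759]
eef_rot: [-0.182, 3.136, 0.001]
contact_force: [5.8, 1.8, -9.7]
grip_width: 0.0208
grip_force: 34.8
```

{"api": "play_rows", "payload": {"delta_pos": [[0, 0, 0.03], [0, 0, 0.06], [0, 0, 0.06]], "rotation": [[0, 0, 0], [0, 0, 0], [0, 0, 0]], "fingers": [200, 200, 200]}}

```text
time_s: 6.15
ee_pos: [0.4807, -0.326, 0.0735]
eef_rot: [-0.182, 3.136, 0.001]
contact_force: [5.0, 2.9, -8.8]
grip_width: 0.0208
grip_force: 34.8
```

{"api": "play_rows", "payload": {"delta_pos": [[0, 0, 0.04], [0, 0, 0.08], [0, 0, 0.11], [0, 0, 0.11]], "rotation": [[0, 0, 0], [0, 0, 0], [0, 0, 0], [0, 0, 0]], "fingers": [200, 200, 200, 200]}}

```text
time_s: 6.48
ee_pos: [0.4807, -0.326, 0.0692]
eef_rot: [-0.182, 3.136, 0.001]
contact_force: [4.9, 2.8, -8.6]
grip_width: 0.0205
grip_force: 34.9
```

The spring still pulls with 8.6 N at 1 mm above home, so the pin is in the hole. I let go slowly.

{"api": "play_rows", "payload": {"delta_pos": [[0, 0, 0], [0, 0, 0], [0, 0, 0], [0, 0, 0], [0, 0, 0], [0, 0, 0], [0, 0, 0], [0, 0, 0]], "rotation": [[0, 0, 0], [0, 0, 0], [0, 0, 0], [0, 0, 0], [0, 0, 0], [0, 0, 0], [0, 0, 0], [0, 0, 0]], "fingers": [185, 175, 160, 140, 120, 100, 90, 90]}}

```text
time_s: 7.15
ee_pos: [0.4805, -0.3264, 0.0695]
eef_rot: [0.182, -3.136, -0.0]
contact_force: [-0.1, -0.2, -0.2]
grip_width: 0.0552
grip_force: 0.0
```

{"api": "play_rows", "payload": {"delta_pos": [[0, 0, -0.3], [0, 0, -0.8], [0, 0, -1.5], [0, 0, -2.3], [0, 0, -3], [0, 0, -3], [0, 0, -3]], "rotation": [[0, 0, 0], [0, 0, 0], [0, 0, 0], [0, 0, 0], [0, 0, 0], [0, 0, 0], [0, 0, 0]], "fingers": [90, 90, 90, 90, 90, 90, 90]}}

```text
time_s: 7.73
ee_pos: [0.4814, -0.3267, 0.1915]
eef_rot: [-0.182, 3.132, -0.002]
contact_force: [0.0, 0.4, -0.5]
grip_width: 0.0552
grip_force: 0.0
```

```bash
python3 - <<'E'
from h import *
s=r.read_camera("scene");ob=r.observe(); print(ob["time_s"],ob["ee_pos"],ob["contact_force"])
b=np.array([.4807,-.3260])
for z in(.07,.075,.078): print(z,proj(s,[*b,z]))
print([(d["at"],d["conf"]) for d in r.pinpoint(s,"knob_grip")])
print("top of knob home",proj(s,[*b,.081]),"bottom",proj(s,[*b,.059]))
a=cv2.resize(s["color"][130:230,170:290],None,fx=6,fy=6,interpolation=3); cv2.imwrite("pics/s3.png",a[...,::-1])
E
```

```text
7.7833 [ 0.48055535 -0.32625406  0.18990786] [ 0.016587   -0.0188525  -0.58528683]
0.07 [np.float64(207.17716129674665), np.float64(187.0203513098881)]
0.075 [np.float64(207.02987193193744), np.float64(185.0325121319508)]
0.078 [np.float64(206.94113653010749), np.float64(183.8349259487525)]
[([209.9, 187.3], 0.45)]
top of knob home [np.float64(206.85212826137462), np.float64(182.63365711324164)] bottom [np.float64(207.4985703711971), np.float64(191.3581359908439)]
```

View pics/s3.png

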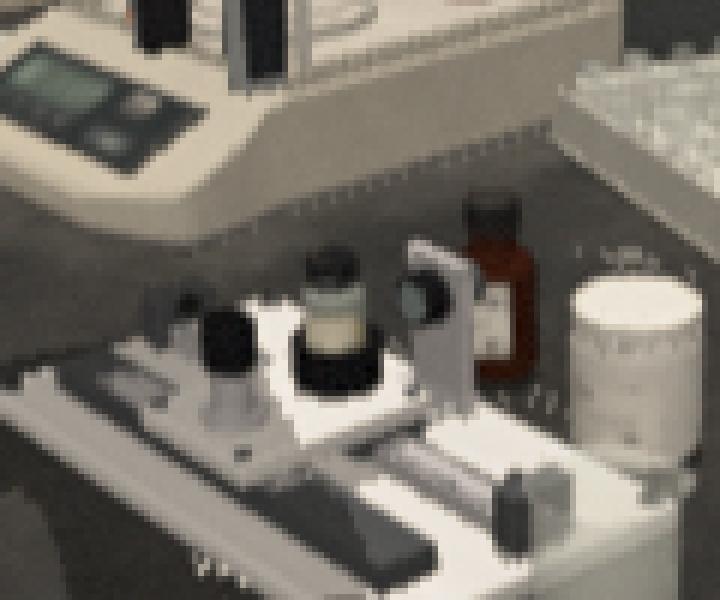

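The knob's middle is at crop (228,342), which is pixel (208,187). That fits home (row 187.0); with the pin riding on the bar it would be near 183.8. The vial stands upright in its holder at (335,320) in front of the reader, and the gripper is well clear.

```bash
python3 -c "
from station import r
print(r.close_job())"
```

```text
the job is handed in; nothing more can be done
None
```

I moved the carriage about 61 mm to the next hole and let go; by the last picture and the force readings the pin is fully home and the vial upright in front of the reader, and I've handed the job in (no verdict was returned).

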